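# Third hand: hold a bracket against the jig's sprung stop

## Robot

A 6-joint arm with a two-finger parallel gripper is mounted at the origin on the work surface. World frame = base frame: x ahead of the robot, y to its left, z up, the work surface at z = 0. Lengths are in m, angles in degrees, forces in N, time in s.
With the tool pointing down it reaches from about 0.375 to 0.9 m from the base axis. Payload 3.1 kg.
Tool frame: the origin (TCP) lies at the very end of the fingers, on their centre line; the grasp point (between the pads) lies 19 mm behind it; z points along the fingers, y is the line along which they close (so a half turn about z gives the same grasp; the last joint's range is limited). The gripper opens to 87 mm and grips with 3 to 60 N. Pads are 19 mm wide; open, the fingers measure 117 mm over their backs; the gripper's body (75 mm by 190 mm) begins 51 mm behind the grasp point.
Start: joints at [66.606, 30.224, 82.088, -0, 67.689, -10.227], TCP at [0.142, 0.609, 0.223] pointing down, gripper open.
Joint ranges: [-176.69, 176.69], [-43.24, 126.21], [12.49, 139.97], [-82, 262], [0, 151.66], [-163.58, 163.58]. Speed limits (degrees/s): [159.86, 159.86, 180, 180, 180, 180].

## Interface

Orientations are given as a 3x3 rotation matrix whose columns are the frame's x, y, z axes.
In Python, from rig import readout, viewer, ticket gives the robot as it stands.
- The arm moves only by the tool send_rows, never from a script. Its argument "moves" is a list of rows, each a list of 6 numbers: the shift along the tool's x, y, z in units of 250 mm (1.0 is 250 mm), then the turn, a rotation vector about the tool's x, y, z in units of 90 degrees (1.0 is 90 degrees). A call has 1 to 12 rows; each row is the pose to reach, as a shift and turn from the pose commanded when the call began, along the tool's axes at that moment; what a row does not reach only later rows make up. A row lasts 1/10 s, in which the tool goes at most 50 mm and 8.59 degrees, less where a joint would pass 70% of its speed; a pose out of reach is approached as far as the arm can. A call with a number of a shift or a turn outside -1 to 1 is refused whole. A call with a gripper value outside its range is refused whole. "grip" is the opening, from 0 (shut) to 1 (fully open), set as the call begins (left out, the last holds). The fingers move at their own pace and stop on an object; the grip force is fixed at half the most. Time passes only in rows, so rows that repeat a pose let the fingers close. It gives the time, the measured TCP pose, the force, the opening and the grip force at its end, in the units of the state.
- readout.read_state(): the state, without advancing time (a new reading comes with each control period).
- viewer.capture(name): name is "scene" or "top"; returns (picture, depth): 384x512x3 uint8, red, green, blue; 384x512 float32, m along the optical axis (not along the pixel's ray), 0 where there is no reading.
- viewer.camera_info(name): a dict with "fx", "fy", "cx", "cy" (pixels), "R" (3x3) and "t" (3): a world point X has camera coordinates R X + t. Camera axes: x right, y down, z forward; pixel columns grow to the right and rows downward; lengths in m; the calibration is good to about 2 mm. A picture is of the moment at which its call begins. camera_info takes no time and is no camera call.
- ticket.hand_in(): hands the job in; it is judged then, once.
The state is a dict: "time_s": time; "joint_positions": joint angles; "qvel": joint speeds; "tau": joint torques, N m; "position": TCP position; "tcp_rot": TCP orientation; "force": force on the tool from outside, world axes, zero at the start; "moment": the same for the moment, N m; "opening": opening from 0.0 (shut) to 1.0 (fully open); "grasp_force": force on a finger pad.
Only numpy, scipy, OpenCV 4.12 (cv2) and the standard library are available. Lean on these libraries where they do the work, as an engineer would, in place of code of your own. Each camera call takes 0.05 s, during which the arm holds its last target. There are 200 camera calls.

## Task

One bay of the assembly jig already has its bracket bolted in. Put the loose bracket upright, foot down, on the jig's base plate in the free bay, square and centred with its flat face plate against the sprung stop, and press it forward with a steady push of about 11 N (the stop's pointer between its two pairs of ridges), never over 20 N, keeping it steady for two seconds, so that a colleague can bolt it down. Then finish while still holding it there with that push; leave the other things on the bench where they are.

Things in the scene. Friction and masses are not known exactly. Their poses are not given: they have to be found in the camera images.
- bracket: loose aluminium bracket, 0.25-0.5 kg, standing foot down on the bench: foot 80 (x) x 70 (y) x 8 mm; at its +x end an upright face plate 70 wide, 64 tall, 8 thick; along its middle an upright web 12 mm thick (y), 64 tall, from the plate back to the foot's -x end: grasp the web from above. Origin: centre of the underside; +x points out of the face plate's flat front, 40 mm ahead; z up
- bracket_face (a point): centre of the flat front of the loose bracket's face plate (40 mm ahead of the bracket's origin, 34 mm above its underside); axes as the bracket's
- jig: fixed jig: base plate 12 mm thick, x -120 to +110, y +-125 mm; across its far end a steel fence, front at x +75, top 82 mm above the bench (pointers 92). Origin on the bench; x towards the fence, z up. Two bays, centred at y +55 (left) and y -55 mm (right), each with a sprung stop; one holds a bolted bracket, one is free. A bracket stands on the plate, its x along jig x, face to the stop
- fitted_bracket: an identical bracket already bolted down (two hex bolts on its foot) in one of the two bays, fixed; origin and axes as for the loose bracket; its y in the jig's frame is +55 mm or -55 mm, by which the taken bay is known
- stop_left (a joint): how far the sprung stop of the left bay (jig y +55 mm) is pushed back, m: 0 at rest, 0.025 at its hard end. Spring 800 N/m, no preload: 0.00875 = 7 N, 0.01375 = 11 N, 0.01875 = 15 N. A pointer on the stop slides over the fence top; its tip lies between two pairs of small ridges at 7 to 15 N
- stop_left_face (a point): centre of the front of the left stop's steel pad, 60 mm wide, 44 mm tall, 38 mm above the bench; at rest at jig x = +35 mm, y = +55 mm; moves along jig +x when pushed
- stop_right (a joint): how far the sprung stop of the right bay (jig y -55 mm) is pushed back, m: 0 at rest, 0.025 at its hard end. Spring 800 N/m, no preload: 0.00875 = 7 N, 0.01375 = 11 N, 0.01875 = 15 N. A pointer on the stop slides over the fence top; its tip lies between two pairs of small ridges at 7 to 15 N
- stop_right_face (a point): centre of the front of the right stop's steel pad, 60 mm wide, 44 mm tall, 38 mm above the bench; at rest at jig x = +35 mm, y = -55 mm; moves along jig +x when pushed
- angle_offcut: bystander: short offcut of steel angle, 50 x 75 x 50 mm, no web; origin under the centre of its foot
- socket: bystander: steel spanner socket standing upright, 28 mm diameter, 40 mm tall; origin under its centre
- bearing: bystander: steel bearing ring lying flat, 62 mm outside, 16 mm tall; origin under its centre
- hammer: bystander: hammer lying on the bench
- spanner: bystander: open spanner lying on the bench
- oil_bottle: bystander: white oil bottle, 52 mm diameter, 140 mm tall, upright; origin under its centre

How it is judged:
By the outcome, as a careful person would: the job done as asked, in the order asked, and still so for the second after the job is handed in, while the arm keeps its last pose, push and grip.
It also fails if it takes over 48 s, if anything falls off the work surface, if the arm or the gripper's body presses on something with over 40 N, if the wrist force passes 120 N, or if a joint passes its speed limit or range.

## Working session

There is one attempt and no reset: what is moved stays moved. The work goes in short steps, Python scripts to look and compute and a tool call to move; the robot and the scene stay as the last step left them, time stands still between calls to the robot, and variables do not carry over. Pictures are saved under pics/ and viewed, at most 10 in all, crops included, and the job is handed in when it is done.

Besides the shell and the picture viewer there is one more tool, called after "Request:" in YAML: its name, and indented under it one key for each argument. send_rows: Moves the arm, as the interface text tells. Shifts and turns lie within -1 to 1; 1 stands for 250 mm of shift or 90 degrees of turn. Its arguments: {"type":"object","properties":{"moves":{"type":"array"},"grip":{"type":"number"}},"required":["moves"]}

```bash
mkdir -p pics; ls; python3 - <<'E'
from rig import readout, viewer
import numpy as np, cv2
s=readout.read_state(); print(s)
for n in("scene","top"):
    p,d=viewer.capture(n); cv2.imwrite(f"pics/{n}0.png",p[:,:,::-1]); np.savez(f"pics/{n}0.npz",p=p,d=d)
    print(n,viewer.camera_info(n),(d>0).mean())
E
```

```text
pics
{'time_s': 0.0, 'joint_positions': array([ 6.66060749e+01,  3.02786706e+01,  8.21564488e+01, -9.56316669e-04,
        6.76882159e+01, -1.02284628e+01]), 'qvel': array([ 0.08337699,  0.100228  , -0.00552987, -0.04037762,  0.06139814,
        0.00274868]), 'tau': array([ 7.23004196e-04, -4.40044606e+01, -1.76593351e+01,  6.36117370e-02,
        5.81482379e-02, -1.36793806e-04]), 'position': array([0.14204661, 0.60789533, 0.22157445]), 'tcp_rot': array([[-9.73717668e-01,  2.27756881e-01, -8.40521364e-04],
       [ 2.27758136e-01,  9.73715720e-01, -1.98178532e-03],
       [ 3.67063622e-04, -2.12113496e-03, -9.99997683e-01]]), 'force': array([-0.45642938, -0.23966197,  0.70819283]), 'moment': array([-0.02172932, -0.0034646 ,  0.02075424]), 'grasp_force': 0.0, 'opening': 1.0006411304599097}
scene {'fx': 350.6988461230853, 'fy': 350.6988461230853, 'cx': 259.1450796104532, 'cy': 187.97655805276253, 'R': array([[ 0.02117876,  0.9996956 , -0.01265559],
       [ 0.6625661 , -0.0235139 , -0.74863426],
       [-0.74870396,  0.00746998, -0.66286241]]), 't': array([-0.03219569, -0.35104302,  1.46992445])} 0.9960988362630209
top {'fx': 445.6817084957339, 'fy': 445.6817084957339, 'cx': 258.3840562363216, 'cy': 190.1622739539227, 'R': array([[-0.0058714 , -0.99995928, -0.00685349],
       [-0.98893668,  0.00682228, -0.14818127],
       [ 0.148222  ,  0.00590764, -0.98893647]]), 't': array([0.0562731 , 0.58469802, 1.30842919])} 0.9958546956380209
```

View pics/scene0.png

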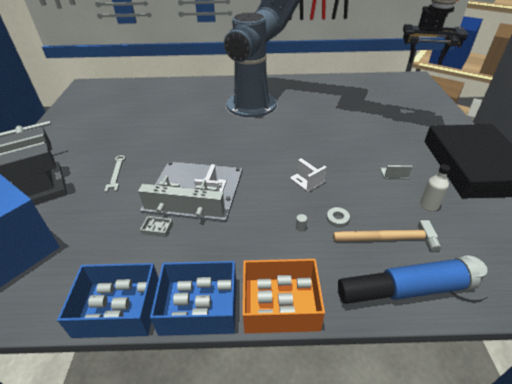

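View pics/top0.png

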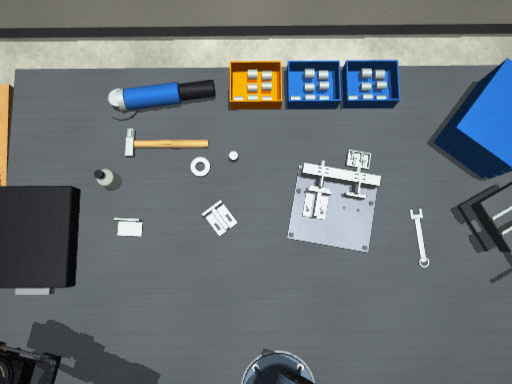

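```bash
cat > h.py <<'E'
import numpy as np, cv2
from rig import viewer
def cloud(n,d):
    c=viewer.camera_info(n); v,u=np.mgrid[:384,:512]
    X=np.stack([(u-c['cx'])/c['fx']*d,(v-c['cy'])/c['fy']*d,d],-1)
    return (X-c['t'])@c['R']
def ray(n,uv,z):
    c=viewer.camera_info(n); uv=np.atleast_2d(np.float64(uv))
    D=np.c_[(uv[:,0]-c['cx'])/c['fx'],(uv[:,1]-c['cy'])/c['fy'],np.ones(len(uv))]@c['R']
    o=-c['R'].T@c['t']; return o+D*((z-o[2])/D[:,2])[:,None]
def proj(n,X):
    c=viewer.camera_info(n); q=np.atleast_2d(X)@c['R'].T+c['t']
    return q[:,:2]/q[:,2:]*[c['fx'],c['fy']]+[c['cx'],c['cy']]
E
python3 - <<'E'
from h import *
im={}
for n in("top","scene"):
    f=np.load(f"pics/{n}0.npz"); im[n]=f['p']; W=cloud(n,f['d'])
    np.save(f"pics/W_{n}.npy",W)
T=im['top'];W=np.load("pics/W_top.npy")
a=cv2.resize(T[190:250,190:250],(390,390),interpolation=cv2.INTER_CUBIC)
b=cv2.resize(T[145:255,285:395],(390,390),interpolation=cv2.INTER_CUBIC)
cv2.imwrite("pics/crop.png",np.hstack([a,b])[:,:,::-1])
print(np.round(W[250:,:].reshape(-1,3).min(0),3))
z=W[...,2]*1000
print(np.histogram(z[195:240,195:245],bins=range(-10,90,5)))
print(np.histogram(z[155:255,285:385],bins=range(-10,110,5)))
print(z[200:236:2,200:240:2].round().astype(int))
E
```

```text
[ 0.013 -0.721 -0.01 ]
(array([ 20, 486, 934, 384, 181,  20,   7,   8,   4,   6,   3,   5,   8,
        10,  77,  75,   9,   0,   0]), array([-10,  -5,   0,   5,  10,  15,  20,  25,  30,  35,  40,  45,  50,
        55,  60,  65,  70,  75,  80,  85]))
(array([  47,  952, 2019,  894, 2559, 1417,  341,   99,   44,   48,   77,
         96,   71,   74,  101,   47,   74,  201,  521,  231,   37,    5,
          0]), array([-10,  -5,   0,   5,  10,  15,  20,  25,  30,  35,  40,  45,  50,
        55,  60,  65,  70,  75,  80,  85,  90,  95, 100, 105]))
[[-2  4  3  3  4  3  1  7 -2  1 64  3  3 -4  0  0  0  4  0  3]
 [-3  2 -3  5  3  3  2  4  0 66 64  3 -1  0  2  7  3  3  0  7]
 [ 1  5  1 -2  6  6 -2  0 66 65 53 29  0 -4  1  1  5 -5  3  0]
 [ 3 -1  3 -2 -2  4 63 68 63 46 22 14  9  5  2  1  2  3 -3 -1]
 [-4  0  4  1  0 66 68 61 41  7 11  8 12 13 -1 -1 -3  6  5  5]
 [ 3  4  5  0 63 66 64 63 29  4  8 10 11  8  3  4  2  2  0  3]
 [ 1 -2 66 69 66 43 18 65 56  9 12 10  9 11  6  3  3  9  6  4]
 [-1 64 64 57 35  5  9 63 62 65 10  8  9  8  8  7  2  5  0  5]
 [ 2 -1 52 26  8  9  9  6 66 68 63  9  9 13  9  3 11  1  5  5]
 [-1  6 -2 11 12 12  3 10  8 65 70 25 14  9  5  9  6  5  8  0]
 [ 0  3  0  5 16 14  6  7 10  8 67 69  8  4 10  5  9  8 -2  2]
 [ 7 -2  3  3 -1 10 12 12  8  8 66 65 62 12 10 14 10 15  9  4]
 [-1  2  4  1 -2  8  9 13  9  9 11 63 60 69  8  7 10 12  6  2]
 [ 4  5  1  7 -2  4  6 17 14 10 13 11 64 66 19 11  8  5  2  2]
 [ 1  2  3 -1 -2  4 -1  9 13 11 10  8 12 63 44  9  2  5  8  3]
 [ 2 -4  5 -2  1  8  5 -1 11 11 13  9 10 34  1  0  5  4 -2  3]
 [ 0 -5  6 -5  2 -3 -2 -1 16  7  7 10  4 -1  0  0 -1  1  2  1]
 [ 3 -5  3  5  3  2  5  1  3  8  8  5 -2  2  2  2 -1  2  0  1]]
```

View pics/crop.png

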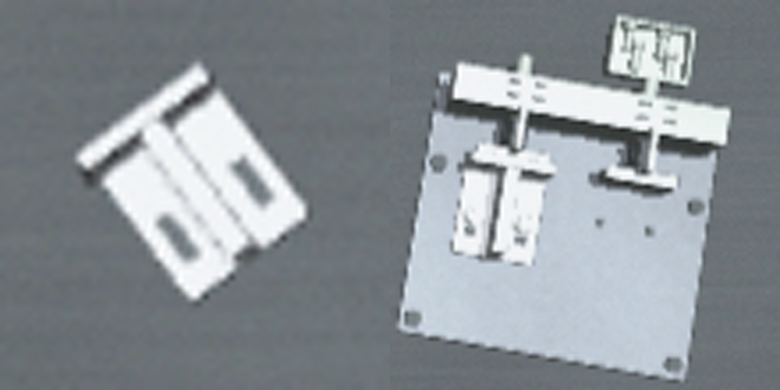

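```bash
python3 - <<'E'
from h import *
T=np.load("pics/top0.npz")['p'];W=np.load("pics/W_top.npy")
H=cv2.cvtColor(T,cv2.COLOR_RGB2HSV)
c=viewer.camera_info("top");print("cam",(-c['R'].T@c['t']).round(3))
for u,v in [(330,230),(300,230),(318,165),(222,217),(213,222),(340,172),(200,245),(308,205)]: print((u,v),T[v,u],H[v,u],W[v,u].round(3))
g=cv2.cvtColor(T,cv2.COLOR_RGB2GRAY).astype(np.float32)
def edge(p,q,n=40,r=4,z=0.0,pol=None):
    # sub-pixel strongest gradient along normals of line p->q, robust line fit, rays onto z
    p,q=np.float64(p),np.float64(q);t=(q-p)/np.linalg.norm(q-p);nn=np.array([-t[1],t[0]])
    s=np.arange(-r,r+.01,.1);pts=[]
    for a in np.linspace(0,1,n):
        x=p+(q-p)*a+s[:,None]*nn
        pr=cv2.remap(cv2.GaussianBlur(g,(0,0),.6),x[:,0].astype(np.float32)[None],x[:,1].astype(np.float32)[None],cv2.INTER_CUBIC)[0]
        gr=np.gradient(pr); gr=np.abs(gr) if pol is None else np.clip(gr*pol,0,None)
        i=gr.argmax(); w=slice(max(0,i-8),i+9); pts.append(p+(q-p)*a+nn*(gr[w]*s[w]).sum()/gr[w].sum())
    X=ray("top",pts,z)[:,:2].astype(np.float32)
    l=cv2.fitLine(X,cv2.DIST_HUBER,0,1e-4,1e-4).ravel()
    m=np.array([-l[1],l[0]]); res=(X-l[2:])@m
    return l[:2],l[2:],np.median(np.abs(res))*1000
def C(x,y): return np.array([285+x/390*110-.36,145+y/390*110-.36]) if 0 else (285+x/390*110-.36,145+y/390*110-.36)
E={'near':edge(C(410,-0+331-0),C(0,0)) if 0 else edge((290.6-2+2,238.6),(367,250),z=.012)}
C=lambda x,y:(285+(x-390)/390*110-.36,145+y/390*110-.36)
E['near']=edge(C(425,334),C(660,374),z=.012)
E['left']=edge(C(430,145),C(403,305),z=.012)
E['right']=edge(C(714,165),C(692,350),z=.012)
E['fencefront']=edge(C(460,102),C(505,109),z=.082,n=15)
E['fencefront2']=edge(C(540,113),C(630,130),z=.082,n=25)
E['fenceback']=edge(C(540,75),C(600,86),z=.082,n=25)
D=lambda x,y:(190+x/390*60-.42,190+y/390*60-.42)
E['b_footL']=edge(D(112,190),D(185,290),z=.008,n=25)
E['b_footR']=edge(D(222,100),D(300,205),z=.008,n=25)
E['b_face']=edge(D(85,155),D(195,70),z=.066,n=30,r=2.5)
E['f_footL']=edge(C(466,175),C(453,245),z=.020,n=20,r=2.5)
E['f_footR']=edge(C(546,180),C(535,257),z=.020,n=20,r=2.5)
for k,(l,p,r) in E.items():
    l=l*np.sign(l[0] if abs(l[0])>.5 else l[1]); print(k,np.degrees(np.arctan2(l[1],l[0])).round(2),p.round(4),'res mm',r.round(2))
E
```

```text
cam [0.385 0.045 1.381]
(330, 230) [191 201 211] [105  24 211] [ 0.465 -0.166  0.012]
(300, 230) [196 208 218] [104  26 218] [ 0.466 -0.074  0.012]
(318, 165) [174 179 182] [101  11 182] [ 0.67  -0.136  0.003]
(222, 217) [228 231 234] [105   7 234] [0.507 0.165 0.01 ]
(213, 222) [241 244 246] [102   5 246] [0.492 0.194 0.005]
(340, 172) [242 244 246] [105   4 246] [ 0.631 -0.189  0.085]
(200, 245) [105 111 113] [ 98  18 113] [ 0.422  0.234 -0.004]
(308, 205) [242 244 246] [105   4 246] [ 0.54  -0.098  0.034]
near 79.71 [ 0.4169 -0.1746] res mm 0.46
left -10.42 [ 0.5313 -0.0493] res mm 0.35
right -10.47 [ 0.4974 -0.2963] res mm 0.32
fencefront 79.57 [ 0.6282 -0.1009] res mm 0.28
fencefront2 79.5 [ 0.6118 -0.19  ] res mm 0.2
fenceback 78.43 [ 0.6452 -0.1794] res mm 0.4
b_footL 36.91 [0.4748 0.1939] res mm 0.24
b_footR 36.48 [0.5186 0.1395] res mm 0.53
b_face -52.8 [0.5322 0.1848] res mm 0.85
f_footL -10.23 [ 0.5516 -0.0889] res mm 0.38
f_footR -10.49 [ 0.5312 -0.1549] res mm 0.4
```

```bash
cat > mv.py <<'E'
import numpy as np, json, sys
# mv.py x y z yaw x y z yaw : row (units) from the commanded pose to the target, tool down
def R(y):
    c,s=np.cos(np.radians(y)),np.sin(np.radians(y)); return np.array([[c,s,0],[s,-c,0],[0,0,-1.]])
def row(a,b):
    d=R(a[3]).T@(np.array(b[:3])-a[:3]); return np.r_[d/.25,0,0,-(b[3]-a[3])/90]
def after(a,r):
    return np.r_[np.array(a[:3])+R(a[3])@(np.array(r[:3])*.25),a[3]-90*r[5]]
if __name__=="__main__":
    v=list(map(float,sys.argv[1:])); a=v[:4]
    for i in range(4,len(v),4): print(row(a,v[i:i+4]).round(4),after(a,row(a,v[i:i+4]).round(4)).round(5)); a=v[i:i+4]
E
python3 mv.py .142 .609 .223 166.833 .3175 .387 .2 191.7 .4929 .1639 .13 216.7 .4929 .1639 .0215 216.7
python3 -c "
import numpy as np;z=np.load('pics/W_top.npy')[...,2];print(z[190:280,5:75].max(),z[150:260,80:240].max())"
```

```text
[-0.8858 -0.7047  0.092   0.      0.     -0.2763] [  0.3175    0.38701   0.2     191.7    ]
[-0.5061 -1.0161  0.28    0.      0.     -0.2778] [4.92910e-01 1.63910e-01 1.30000e-01 2.16702e+02]
[ 0.     0.     0.434  0.     0.    -0.   ] [4.929e-01 1.639e-01 2.150e-02 2.167e+02]
1.3809803082622987 1.3809803082622987
```

Request:
send_rows:
  moves:
    - [-0.92,-0.73,0.09,0,0,-0.28]
    - [-0.92,-0.73,0.09,0,0,-0.28]
    - [-0.92,-0.73,0.09,0,0,-0.28]
    - [-0.92,-0.73,0.09,0,0,-0.28]
    - [-0.92,-0.73,0.09,0,0,-0.28]
    - [-0.92,-0.73,0.09,0,0,-0.28]
    - [-0.92,-0.73,0.09,0,0,-0.28]
    - [-0.92,-0.73,0.09,0,0,-0.28]
  grip: 1

```text
time_s: 0.9
position: [0.3253, 0.3775, 0.1998]
tcp_rot: [[-0.979, -0.205, -0.001], [-0.205, 0.979, -0.0], [0.001, 0.0, -1.0]]
force: [0.0, 0.8, 1.0]
opening: 1.002
grasp_force: 0.0
```

```bash
python3 - <<'E'
from mv import *
a=after([.142,.609,.223,166.833],[-0.92,-0.73,0.09,0,0,-0.28]);print(a)
print(row(a,[.4929,.1639,.12,216.7]).round(4))
E
```

```text
[  0.32438167   0.37890616   0.2005     192.033     ]
[-0.48   -0.9817  0.322   0.      0.     -0.2741]
```

Request:
send_rows:
  moves:
    - [-0.48,-0.982,0.322,0,0,-0.274]
    - [-0.48,-0.982,0.322,0,0,-0.274]
    - [-0.48,-0.982,0.322,0,0,-0.274]
    - [-0.48,-0.982,0.322,0,0,-0.274]
    - [-0.48,-0.982,0.322,0,0,-0.274]
    - [-0.48,-0.982,0.322,0,0,-0.274]
    - [-0.48,-0.982,0.322,0,0,-0.274]
    - [-0.48,-0.982,0.322,0,0,-0.274]
    - [-0.48,-0.982,0.322,0,0,-0.274]
    - [-0.48,-0.982,0.322,0,0,-0.274]

```text
time_s: 1.9
position: [0.492, 0.1653, 0.1199]
tcp_rot: [[-0.8, -0.6, -0.0], [-0.6, 0.8, 0.0], [0.0, 0.0, -1.0]]
force: [-0.3, -0.1, -0.2]
opening: 1.0
grasp_force: 0.0
```

```bash
python3 - <<'E'
from mv import *
from rig import readout
s=readout.read_state();print(s['position'],s['qvel'].round(2),s['force'],s['joint_positions'])
print(np.degrees(np.arctan2(s['tcp_rot'][1,0],s['tcp_rot'][0,0])))
E
```

```text
[0.49201771 0.16526351 0.11992139] [-0.15 -0.19 -0.09 -0.06 -0.15 -0.14] [-0.25771106 -0.10401259 -0.19284668] [ 6.20771805e+00  3.09670936e+01  1.02703666e+02  2.35887907e-02
  4.63454474e+01 -1.20675608e+02]
-143.13295904551205
```

Request:
send_rows:
  moves:
    - [0.003,0.006,0.15,0,0,0]
    - [0.003,0.006,0.28,0,0,0]
    - [0.003,0.006,0.35,0,0,0]
    - [0.003,0.006,0.394,0,0,0]
    - [0.003,0.006,0.394,0,0,0]
    - [0.003,0.006,0.394,0,0,0]

```text
time_s: 2.5
position: [0.4919, 0.1648, 0.0217]
tcp_rot: [[-0.801, -0.598, 0.001], [-0.598, 0.801, 0.0], [-0.001, -0.0, -1.0]]
force: [-1.1, 0.3, 0.1]
opening: 0.997
grasp_force: 0.0
```

Request:
send_rows:
  moves:
    - [0,0,0,0,0,0]
    - [0,0,0,0,0,0]
    - [0,0,0,0,0,0]
    - [0,0,0,0,0,0]
    - [0,0,0,0,0,0]
    - [0,0,0,0,0,0]
    - [0,0,0,0,0,0]
    - [0,0,0,0,0,0]
    - [0,0,0,0,0,0]
    - [0,0,0,0,0,0]
  grip: 0

```text
time_s: 3.5
position: [0.4917, 0.1641, 0.021]
tcp_rot: [[-0.802, -0.598, -0.0], [-0.598, 0.802, -0.0], [0.0, 0.0, -1.0]]
force: [-0.2, -0.1, 0.5]
opening: 0.173
grasp_force: 0.0
```

Request:
send_rows:
  moves:
    - [0,0,0,0,0,0]
    - [0,0,0,0,0,0]
    - [0,0,0,0,0,0]
    - [0,0,0,0,0,0]
    - [0,0,0,0,0,0]

```text
time_s: 4.0
position: [0.4918, 0.1641, 0.021]
tcp_rot: [[-0.802, -0.598, 0.0], [-0.598, 0.802, -0.0], [0.0, -0.0, -1.0]]
force: [0.1, -0.6, -0.9]
opening: 0.136
grasp_force: 30.0
```

```bash
python3 - <<'E'
from mv import *
from rig import readout
s=readout.read_state();print(s['position'],s['force'],s['moment'],s['opening'],s['grasp_force'])
print(np.degrees(np.arctan2(s['tcp_rot'][1,0],s['tcp_rot'][0,0])))
E
```

```text
[0.49181191 0.16408213 0.02101434] [ 0.05887807 -0.60038075 -0.8982442 ] [-0.05282422  0.0193508   0.06765808] 0.13607593594304163 29.998315670527518
-143.30183237458905
```

Request:
send_rows:
  moves:
    - [0,0,-0.06,0,0,0]
    - [0,0,-0.16,0,0,0]
    - [0,0,-0.28,0,0,0]
    - [0,0,-0.4,0,0,0]
    - [0.05,-0.07,-0.48,0,0,0.03]
    - [0.12,-0.17,-0.48,0,0,0.08]
    - [0.2,-0.28,-0.48,0,0,0.13]
    - [0.28,-0.4,-0.48,0,0,0.18]
    - [0.36,-0.51,-0.48,0,0,0.22]
    - [0.42,-0.59,-0.48,0,0,0.26]
    - [0.45,-0.64,-0.48,0,0,0.26]

```text
time_s: 5.1
position: [0.4961, -0.0329, 0.1404]
tcp_rot: [[-0.974, -0.228, -0.002], [-0.228, 0.974, 0.001], [0.002, 0.001, -1.0]]
force: [0.9, -0.3, -4.4]
opening: 0.134
grasp_force: 30.0
```

```bash
python3 - <<'E'
from mv import *
from rig import readout
a=after([.4918,.1641,.021,216.7],[0.45,-0.64,-0.48,0,0,.26])
s=readout.read_state();print(a,s['position'],s['force'],s['moment'],s['opening'],s['joint_positions'])
print(np.degrees(np.arctan2(s['tcp_rot'][1,0],s['tcp_rot'][0,0]))+360)
print(row(a,[.5019,-.2264,.141,169.6]))
E
```

```text
[ 4.97220264e-01 -3.14169321e-02  1.41000000e-01  1.93300000e+02] [ 0.49608705 -0.03287319  0.14039273] [ 0.85621977 -0.26011461 -4.42621233] [0.04542681 0.1157741  0.02746821] 0.13426883956006844 [-1.66879400e+01  2.77392229e+01  1.04765738e+02 -8.34195587e-03
  4.76313622e+01 -1.19863543e+02]
193.18129839984763
[ 0.16120633 -0.7633199   0.          0.          0.          0.26333333]
```

Request:
send_rows:
  moves:
    - [0.02,-0.08,0,0,0,0.03]
    - [0.04,-0.2,0,0,0,0.08]
    - [0.07,-0.34,0,0,0,0.13]
    - [0.1,-0.48,0,0,0,0.18]
    - [0.13,-0.61,0,0,0,0.22]
    - [0.15,-0.71,0,0,0,0.262]
    - [0.154,-0.759,0,0,0,0.262]
    - [0.154,-0.759,0,0,0,0.262]
    - [0.154,-0.759,0,0,0,0.262]

```text
time_s: 6.0
position: [0.5026, -0.2232, 0.1405]
tcp_rot: [[-0.984, 0.177, -0.002], [0.177, 0.984, 0.002], [0.002, 0.002, -1.0]]
force: [1.0, 0.4, -4.4]
opening: 0.139
grasp_force: 30.0
```

```bash
python3 - <<'E'
from mv import *
from h import *
from rig import readout
s=readout.read_state();print(s['position'],s['force'],s['moment'],s['opening'],s['joint_positions'])
print(np.degrees(np.arctan2(s['tcp_rot'][1,0],s['tcp_rot'][0,0])))
P=[viewer.capture(n)[0] for n in("top","scene")]
uv=proj("scene",[.53,-.18,.08])[0].astype(int);print(uv)
a=cv2.resize(P[0][145:255,285:395],(390,390),interpolation=cv2.INTER_CUBIC)
x0,y0=uv[0]-65,uv[1]-65
b=cv2.resize(P[1][y0:y0+130,x0:x0+130],(390,390),interpolation=cv2.INTER_CUBIC)
cv2.imwrite("pics/over.png",np.hstack([a,b])[:,:,::-1])
E
```

```text
[ 0.50263432 -0.22319036  0.14053024] [ 0.99598255  0.4224923  -4.42566711] [ 0.02958627  0.14743338 -0.03143563] 0.13877370903144892 [-3.56126044e+01  3.09891216e+01  9.73037485e+01  5.65651407e-02
  5.18714623e+01 -1.15451220e+02]
169.80375175204625
[189 168]
```

View pics/over.png

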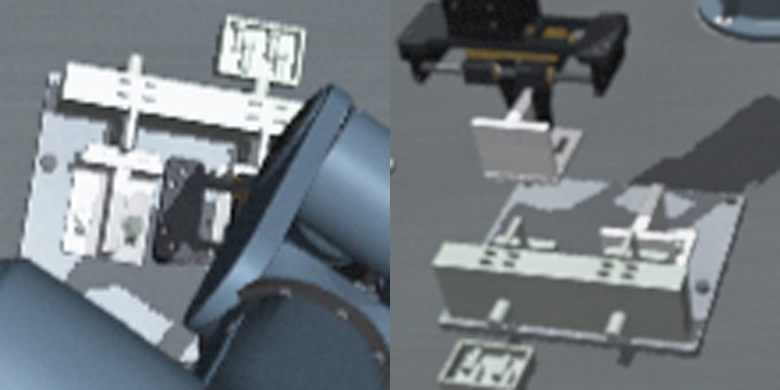

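Request:
send_rows:
  moves:
    - [0,-0.013,0.04,0,0,0.002]
    - [0,-0.013,0.12,0,0,0.002]
    - [0,-0.013,0.2,0,0,0.002]
    - [0,-0.013,0.28,0,0,0.002]
    - [0,-0.013,0.35,0,0,0.002]
    - [0,-0.013,0.39,0,0,0.002]
    - [0,-0.013,0.41,0,0,0.002]
    - [0,-0.013,0.41,0,0,0.002]
    - [0,-0.013,0.41,0,0,0.002]

```text
time_s: 7.0
position: [0.5032, -0.2283, 0.039]
tcp_rot: [[-0.983, 0.181, 0.001], [0.181, 0.983, -0.001], [-0.001, -0.001, -1.0]]
force: [-0.9, -0.3, -4.1]
opening: 0.135
grasp_force: 30.0
```

```bash
cat > st.py <<'E'
from mv import *
from rig import readout
s=readout.read_state();p=s['position']
X=np.array([.9836,-.1805]);Y=np.array([.1805,.9836]);d=p[:2]-[.5382,-.1771]
print(p,'jig xy of bracket mm',(d@X*1000+4.8).round(2),(d@Y*1000).round(2),'yaw',np.degrees(np.arctan2(s['tcp_rot'][1,0],s['tcp_rot'][0,0])).round(2))
f=s['force'];print('t',s['time_s'],'F jig',(f[:2]@X).round(2),(f[:2]@Y).round(2),f[2].round(2),s['moment'].round(2),s['opening'],s['tcp_rot'][:,2].round(4))
E
python3 st.py
```

```text
[ 0.50323624 -0.22831406  0.03903241] jig xy of bracket mm -20.35 -56.69 yaw 169.55
t 7.0 F jig -0.84 -0.43 -4.07 [-0.    0.1   0.01] 0.13490153656763926 [ 1.e-03 -7.e-04 -1.e+00]
```

Request:
send_rows:
  moves:
    - [0,0.007,0.008,0,0,0]
    - [0,0.007,0.016,0,0,0]
    - [0,0.007,0.02,0,0,0]
    - [0,0.007,0.022,0,0,0]
    - [0,0.007,0.024,0,0,0]
    - [0,0.007,0.024,0,0,0]
    - [0,0.007,0.024,0,0,0]

```text
time_s: 7.7
position: [0.5031, -0.2264, 0.033]
tcp_rot: [[-0.983, 0.182, 0.0], [0.182, 0.983, -0.0], [-0.0, -0.0, -1.0]]
force: [-0.9, 1.3, 2.8]
opening: 0.135
grasp_force: 30.0
```

```bash
python3 st.py
```

```text
[ 0.50306129 -0.22641605  0.03301515] jig xy of bracket mm -20.86 -54.85 yaw 169.53
t 7.7 F jig -1.16 1.15 2.83 [ 0.2   0.24 -0.03] 0.1354869703911596 [ 2.e-04 -1.e-04 -1.e+00]
```

Request:
send_rows:
  moves:
    - [-0.008,0,0,0,0,0]
    - [-0.016,0,0,0,0,0]
    - [-0.024,0,0,0,0,0]
    - [-0.032,0,0,0,0,0]
    - [-0.04,0,0,0,0,0]
    - [-0.046,0,0,0,0,0]
    - [-0.05,0,0,0,0,0]
    - [-0.05,0,0,0,0,0]

```text
time_s: 8.5
position: [0.5116, -0.2271, 0.0333]
tcp_rot: [[-0.984, 0.181, -0.007], [0.181, 0.984, 0.003], [0.008, 0.002, -1.0]]
force: [-9.9, 1.4, 10.8]
opening: 0.132
grasp_force: 30.0
```

```bash
python3 st.py
```

```text
[ 0.51161634 -0.22712392  0.03329977] jig xy of bracket mm -12.32 -54.0 yaw 169.59
t 8.5 F jig -10.0 -0.46 10.79 [ 0.05  1.43 -0.12] 0.13237519620352414 [-0.0074  0.0032 -1.    ]
```

Request:
send_rows:
  moves:
    - [-0.05,0,-0.004,0,0,0]
    - [-0.05,0,-0.008,0,0,0]
    - [-0.05,0,-0.008,0,0,0]

```text
time_s: 8.8
position: [0.5229, -0.2288, 0.0335]
tcp_rot: [[-0.984, 0.18, -0.01], [0.18, 0.984, 0.005], [0.011, 0.003, -1.0]]
force: [-9.5, 1.2, 0.4]
opening: 0.134
grasp_force: 30.0
```

```bash
python3 st.py; python3 - <<'E'
from h import *
P=viewer.capture("scene")[0]
b=cv2.resize(P[110:220,134:254],(780,715),interpolation=cv2.INTER_CUBIC)[:600]
cv2.imwrite("pics/s2.png",b[:,:,::-1])
E
```

```text
[ 0.52285907 -0.22882966  0.03347585] jig xy of bracket mm -0.95 -53.65 yaw 169.6
t 8.8 F jig -9.57 -0.56 0.44 [-0.04  1.28  0.04] 0.13417590724196543 [-0.0101  0.0048 -0.9999]
```

View pics/s2.png

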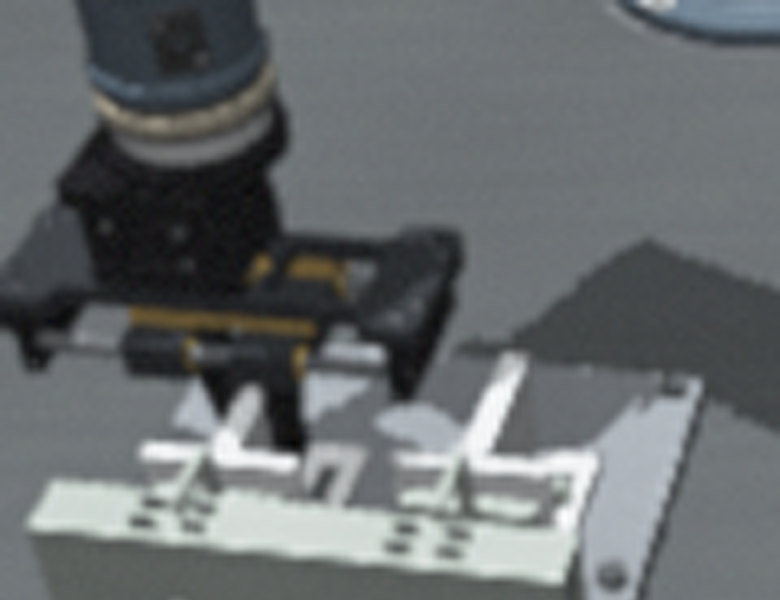

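Request:
send_rows:
  moves:
    - [0,-0.002,0,0,0,0]
    - [0,-0.004,0,0,0,0]
    - [0,-0.004,0,0,0,0]

```text
time_s: 9.15
position: [0.5228, -0.2289, 0.0334]
tcp_rot: [[-0.983, 0.181, -0.01], [0.181, 0.984, 0.006], [0.011, 0.004, -1.0]]
force: [-8.4, 3.2, 1.6]
opening: 0.139
grasp_force: 30.0
```

```bash
python3 st.py
```

```text
[ 0.52276781 -0.22892341  0.03343274] jig xy of bracket mm -1.02 -53.76 yaw 169.59
t 9.15 F jig -8.84 1.64 1.63 [0.35 1.03 0.13] 0.13875158515986294 [-0.01    0.006  -0.9999]
```

Request:
send_rows:
  moves:
    - [0,0,-0.003,0.002,-0.004,0]
    - [-0.005,0,-0.004,0.0025,-0.0075,0]
    - [-0.01,0,-0.004,0.0025,-0.0075,0]
    - [-0.016,0,-0.004,0.0025,-0.0075,0]
    - [-0.022,0,-0.004,0.0025,-0.0075,0]
    - [-0.028,0,-0.004,0.0025,-0.0075,0]
    - [-0.028,0,-0.004,0.0025,-0.0075,0]

```text
time_s: 9.85
position: [0.5267, -0.2296, 0.0333]
tcp_rot: [[-0.984, 0.18, -0.006], [0.18, 0.984, 0.002], [0.006, 0.001, -1.0]]
force: [-12.0, 0.6, -1.4]
opening: 0.136
grasp_force: 30.0
```

```bash
python3 st.py
```

```text
[ 0.52667454 -0.22957045  0.03327033] jig xy of bracket mm 2.93 -53.69 yaw 169.62
t 9.85 F jig -11.91 -1.53 -1.42 [ 0.1   1.89 -0.07] 0.1356328549431768 [-0.0056  0.0024 -1.    ]
```

```bash
python3 - <<'E'
from h import *
J=lambda x,y,z:np.array([.5382,-.1771,0])+x*np.array([.9836,-.1805,0])+y*np.array([.1805,.9836,0])+[0,0,z]
acc={}
for n in("scene","top"):
    acc[n]=np.mean([viewer.capture(n)[0].astype(np.float32) for _ in range(4)],0); np.save(f"pics/{n}3.npy",acc[n])
tiles=[]
for n,y in (("scene",-.055),("scene",.055),("top",-.055),("top",.055)):
    u=proj(n,J(.07,y,.085))[0]; A=np.float32([[10,0,-10*(u[0]-19.5)],[0,10,-10*(u[1]-14.5)]])
    im=cv2.warpAffine(acc[n],A,(390,290),flags=cv2.INTER_CUBIC).clip(0,255).astype(np.uint8)
    # marks: pad rest x at pointer height etc not drawn
    tiles.append(im); print(n,y,u.round(1), 'px/mm along jig x',(proj(n,J(.08,y,.092))-proj(n,J(.07,y,.092))).round(2)/10)
o=np.vstack([np.hstack(tiles[:2]),np.hstack(tiles[2:])]); cv2.imwrite("pics/ptr.png",o[:,:,::-1])
E
```

```text
scene -0.055 [163.  183.1] px/mm along jig x [[-0.134  0.236]]
scene 0.055 [201.7 187. ] px/mm along jig x [[-0.105  0.243]]
top -0.055 [359.  183.3] px/mm along jig x [[ 0.048 -0.332]]
top 0.055 [322. 177.] px/mm along jig x [[ 0.052 -0.33 ]]
```

View pics/ptr.png

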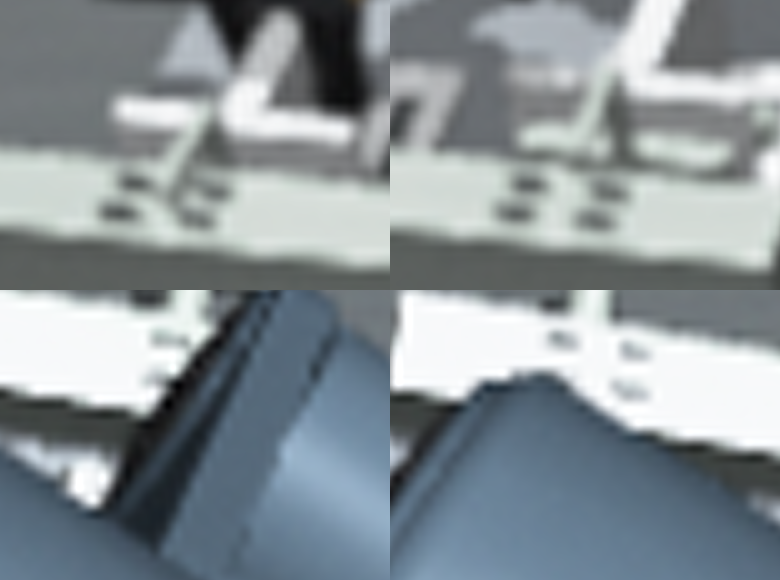

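```bash
python3 - <<'E'
from h import *
a=np.load("pics/scene0.npz")['p'].astype(np.float32);b=np.load("pics/scene3.npy")
u=np.array([163,183.1]);s=20
A=np.float32([[s,0,-s*(u[0]-9.5)],[0,s,-s*(u[1]-9)]])
w=lambda m:cv2.warpAffine(m,A,(380,400),flags=cv2.INTER_CUBIC)
st=lambda m:((m-120)*2).clip(0,255)
cv2.imwrite("pics/cmp.png",np.hstack([st(w(a)),st(w(b))]).astype(np.uint8)[:,:,::-1])
ga,gb=a.mean(-1),b.mean(-1)
print(ga[178:190,155:172].astype(int));print(gb[178:190,155:172].astype(int))
E
```

```text
[[113 111 117 143 166 172 172 172 179 195 185 130  94 134 173 176 175]
 [110 111 134 170 174 172 172 173 185 196 166 105  82 124 174 175 174]
 [109 119 152 177 170 172 173 178 194 186 145 108  82 113 158 173 173]
 [115 138 164 170 172 188 189 188 190 164 141 118  86 101 144 175 175]
 [125 153 170 175 187 204 206 198 179 155 179 157 104  93 139 185 187]
 [140 164 164 164 176 189 191 181 163 177 207 187 123  88 120 178 200]
 [168 167 155 149 133 137 141 127 117 150 165 152 110  84  98 151 195]
 [189 171 168 180 163 145 133 108  95  98 111 105  92  93  99 119 152]
 [171 137 141 164 181 190 186 163 142 138 150 155 162 168 163 145 148]
 [164 105  86 105 157 203 206 188 148 126 134 148 184 208 206 194 192]
 [178 155 153 159 178 204 206 194 161 126 106 123 176 208 209 210 209]
 [134 141 170 199 204 203 195 181 174 165 159 173 194 207 208 208 208]]
[[135 154 149 135 117 120 120 117 119 128 134 184 236 244 244 227 124]
 [175 227 227 223 219 221 221 209 188 182 168 214 244 244 237 191 122]
 [176 228 236 240 242 246 246 240 223 200 167 218 245 244 238 220 218]
 [139 167 187 198 207 219 219 220 212 163 125 188 236 239 241 244 246]
 [122 133 134 134 133 139 156 189 187 117  88 131 183 197 208 219 218]
 [116 127 129 127 125 141 176 192 153  95  83 101 129 136 137 138 136]
 [132 128 129 135 129 162 195 173 116 100  88  93 115 128 127 127 128]
 [177 162 167 183 185 197 194 147 129 125 114 107 118 135 126 131 133]
 [180 144 149 174 200 209 176 127 141 155 162 163 176 188 185 186 185]
 [175 112  91 114 161 184 147 126 131 133 142 158 193 218 220 220 218]
 [187 163 164 163 161 156 128 150 167 133 111 129 185 217 219 218 218]
 [143 149 180 205 197 171 139 162 185 175 167 183 205 216 217 216 217]]
```

View pics/cmp.png

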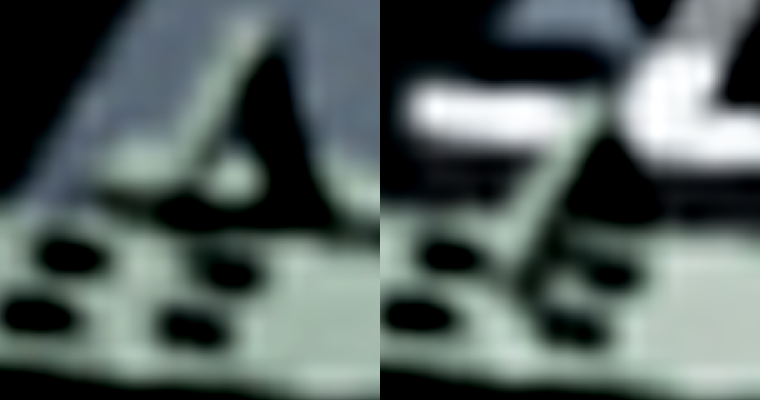

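```bash
python3 - <<'E'
from h import *
T=np.load("pics/top0.npz")['p'].astype(np.float32).mean(-1);W=np.load("pics/W_top.npy")
B=np.array([.4961,.1663]);X=np.array([.8018,.5976]);Y=np.array([-.5976,.8018])
xs=np.arange(-60,60.1,2)/1000
def prof(ys,z):
    r=[]
    for y in ys:
        P=np.c_[B+xs[:,None]*X+y*Y,np.full(len(xs),z)]; uv=proj("top",P).astype(np.float32)
        r.append(cv2.remap(T,uv[:,0][None],uv[:,1][None],cv2.INTER_CUBIC)[0])
    return np.mean(r,0).round().astype(int)
print("foot z8");print(dict(zip((xs*1000).round().astype(int).tolist(),prof(np.r_[-.03:-.012:.003,.012:.03:.003],.008).tolist())))
print("plate top z66");print(dict(zip((xs*1000).round().astype(int).tolist(),prof(np.arange(-.03,.031,.003),.066).tolist())))
# now: face plate top in the scene picture
b=np.load("pics/scene3.npy").mean(-1)
J=lambda x,y,z:np.array([.5382,-.1771,0])+x*np.array([.9836,-.1805,0])+y*np.array([.1805,.9836,0])+[0,0,z]
for x in range(20,70,3):
  print(x,[int(np.mean([cv2.remap(b,*(np.float32([[q]]) for q in proj("scene",J(x/1000,y0+y,.076))[0]),cv2.INTER_CUBIC)[0,0] for y in(-.025,-.02,-.015,.018,.022,.026)])) for y0 in(-.055,.055)])
E
```

```text
foot z8
{-60: 115, -58: 115, -56: 115, -54: 115, -52: 115, -50: 115, -48: 114, -46: 114, -44: 114, -42: 113, -40: 113, -38: 114, -36: 102, -34: 120, -32: 202, -30: 243, -28: 244, -26: 243, -24: 243, -22: 244, -20: 243, -18: 227, -16: 204, -14: 189, -12: 189, -10: 188, -8: 186, -6: 187, -4: 186, -2: 189, 0: 191, 2: 190, 4: 189, 6: 191, 8: 214, 10: 238, 12: 243, 14: 243, 16: 243, 18: 243, 20: 243, 22: 243, 24: 243, 26: 244, 28: 243, 30: 243, 32: 243, 34: 243, 36: 245, 38: 232, 40: 177, 42: 113, 44: 74, 46: 86, 48: 175, 50: 238, 52: 248, 54: 239, 56: 196, 58: 135, 60: 108}
plate top z66
{-60: 114, -58: 114, -56: 114, -54: 114, -52: 114, -50: 114, -48: 114, -46: 114, -44: 115, -42: 110, -40: 107, -38: 162, -36: 208, -34: 218, -32: 233, -30: 239, -28: 242, -26: 240, -24: 229, -22: 216, -20: 209, -18: 210, -16: 209, -14: 209, -12: 209, -10: 209, -8: 210, -6: 210, -4: 211, -2: 211, 0: 217, 2: 233, 4: 239, 6: 238, 8: 238, 10: 238, 12: 241, 14: 240, 16: 240, 18: 240, 20: 239, 22: 238, 24: 239, 26: 240, 28: 243, 30: 221, 32: 170, 34: 126, 36: 104, 38: 137, 40: 215, 42: 244, 44: 247, 46: 218, 48: 156, 50: 112, 52: 108, 54: 109, 56: 110, 58: 110, 60: 110}
20 [100, 139]
23 [104, 148]
26 [105, 172]
29 [100, 201]
32 [88, 217]
35 [79, 204]
38 [87, 163]
41 [136, 129]
44 [208, 127]
47 [242, 127]
50 [237, 137]
53 [196, 165]
56 [143, 193]
59 [127, 201]
62 [127, 174]
65 [132, 134]
68 [160, 137]
```

Request:
send_rows:
  moves:
    - [0.02,0,-0.004,0,0,0]
    - [0.04,0,-0.006,0,0,0]
    - [0.06,-0.002,-0.006,0,0.002,0]
    - [0.08,-0.004,-0.006,0,0.004,0]
    - [0.09,-0.005,-0.006,0,0.004,0]
    - [0.09,-0.005,-0.006,0,0.004,0]
    - [0.09,-0.005,-0.006,0,0.004,0]

```text
time_s: 10.95
position: [0.5125, -0.2308, 0.037]
tcp_rot: [[-0.983, 0.182, 0.006], [0.182, 0.983, -0.006], [-0.007, -0.005, -1.0]]
force: [-1.2, 1.1, -5.1]
opening: 0.137
grasp_force: 30.0
```

```bash
sed -i 's/+4.8/+12.0/' st.py; python3 st.py
```

```text
[ 0.51254342 -0.23078487  0.03701584] jig xy of bracket mm -3.55 -57.44 yaw 169.54
t 10.95 F jig -1.38 0.88 -5.11 [0.11 0.47 0.06] 0.13684503870427467 [ 0.0056 -0.0057 -1.    ]
```

Request:
send_rows:
  moves:
    - [0.01,0.004,0,0,0,0]
    - [0.02,0.0098,0,-0.0029,0,0]
    - [0.02,0.0098,0.004,-0.0029,0,0]
    - [0.02,0.0098,0.008,-0.0029,0.003,0]
    - [0.02,0.0098,0.012,-0.0029,0.004,0]
    - [0.02,0.0098,0.0145,-0.0029,0.004,0]
    - [0.02,0.0098,0.0145,-0.0029,0.004,0]

```text
time_s: 11.65
position: [0.5077, -0.2271, 0.0331]
tcp_rot: [[-0.983, 0.182, -0.0], [0.182, 0.983, 0.001], [0.0, 0.0, -1.0]]
force: [-0.5, -0.2, -4.4]
opening: 0.134
grasp_force: 30.0
```

```bash
python3 st.py
```

```text
[ 0.50774987 -0.22712327  0.0330618 ] jig xy of bracket mm -8.92 -54.7 yaw 169.54
t 11.65 F jig -0.44 -0.23 -4.42 [0.03 0.04 0.02] 0.13370491931492567 [-4.e-04  5.e-04 -1.e+00]
```

Request:
send_rows:
  moves:
    - [-0.008,0,0,0,0,0]
    - [-0.017,0,0,0,0,0]
    - [-0.026,0,0,0,0,0]
    - [-0.035,-0.001,0,0,-0.001,0]
    - [-0.044,-0.002,0,0,-0.003,0]
    - [-0.052,-0.003,0,0,-0.005,0]
    - [-0.06,-0.004,0,0,-0.006,0]
    - [-0.068,-0.005,0,0,-0.008,0]
    - [-0.074,-0.005,0,0,-0.009,0]
    - [-0.08,-0.005,0,0,-0.009,0]
    - [-0.08,-0.005,0,0,-0.009,0]

```text
time_s: 12.75
position: [0.5196, -0.2289, 0.0331]
tcp_rot: [[-0.984, 0.18, -0.002], [0.18, 0.984, 0.005], [0.003, 0.005, -1.0]]
force: [-17.2, 0.5, 9.0]
opening: 0.138
grasp_force: 30.0
```

```bash
python3 st.py
```

```text
[ 0.51958039 -0.22885686  0.03306019] jig xy of bracket mm 3.03 -54.27 yaw 169.63
t 12.75 F jig -16.97 -2.56 8.98 [-0.27  2.66 -0.12] 0.1375360323818886 [-0.002   0.0051 -1.    ]
```

Request:
send_rows:
  moves:
    - [0,0,-0.002,0.0015,0,0]
    - [0,0,-0.004,0.003,0,0]
    - [0,0,-0.006,0.003,0,0]
    - [0,0,-0.008,0.003,0,0]
    - [0,0,-0.008,0.003,0,0]

```text
time_s: 13.25
position: [0.5214, -0.2294, 0.0331]
tcp_rot: [[-0.984, 0.181, 0.0], [0.181, 0.984, -0.0], [-0.0, -0.0, -1.0]]
force: [-8.8, -1.2, -7.7]
opening: 0.132
grasp_force: 30.0
```

```bash
python3 st.py
```

```text
[ 0.52139544 -0.22942411  0.03312588] jig xy of bracket mm 4.92 -54.5 yaw 169.6
t 13.25 F jig -8.45 -2.75 -7.72 [-0.11  1.68 -0.  ] 0.13167453040818933 [ 4.e-04 -4.e-04 -1.e+00]
```

Request:
send_rows:
  moves:
    - [-0.005,0,0,0,-0.001,0]
    - [-0.01,-0.001,0.001,0,-0.001,0]
    - [-0.015,-0.001,0.002,0,-0.002,0]
    - [-0.02,-0.001,0.002,0,-0.002,0]
    - [-0.02,-0.001,0.002,0,-0.002,0]
    - [-0.02,-0.001,0.002,0,-0.002,0]

```text
time_s: 13.85
position: [0.5253, -0.2302, 0.033]
tcp_rot: [[-0.984, 0.18, 0.002], [0.18, 0.984, -0.0], [-0.002, 0.0, -1.0]]
force: [-11.6, 0.1, -2.0]
opening: 0.138
grasp_force: 30.0
```

```bash
python3 st.py
```

```text
[ 0.52532354 -0.23015505  0.03304907] jig xy of bracket mm 8.91 -54.51 yaw 169.62
t 13.85 F jig -11.46 -1.97 -1.98 [0.01 2.1  0.01] 0.13810144584470144 [ 1.5e-03 -1.0e-04 -1.0e+00]
```

Request:
send_rows:
  moves:
    - [0,0,0,0,0,0]
    - [0,0,0,0,0,0]
    - [0,0,0,0,0,0]
    - [0,0,0,0,0,0]
    - [0,0,0,0,0,0]
    - [0,0,0,0,0,0]
    - [0,0,0,0,0,0]
    - [0,0,0,0,0,0]
    - [0,0,0,0,0,0]
    - [0,0,0,0,0,0]
    - [0,0,0,0,0,0]
    - [0,0,0,0,0,0]

```text
time_s: 15.05
position: [0.5253, -0.2301, 0.0331]
tcp_rot: [[-0.984, 0.18, 0.002], [0.18, 0.984, -0.0], [-0.002, 0.0, -1.0]]
force: [-11.6, 0.0, -2.6]
opening: 0.132
grasp_force: 30.0
```

Request:
send_rows:
  moves:
    - [0,0,0,0,0,0]
    - [0,0,0,0,0,0]
    - [0,0,0,0,0,0]
    - [0,0,0,0,0,0]
    - [0,0,0,0,0,0]
    - [0,0,0,0,0,0]
    - [0,0,0,0,0,0]
    - [0,0,0,0,0,0]
    - [0,0,0,0,0,0]
    - [0,0,0,0,0,0]
    - [0,0,0,0,0,0]
    - [0,0,0,0,0,0]

```text
time_s: 16.25
position: [0.5253, -0.2302, 0.0331]
tcp_rot: [[-0.984, 0.18, 0.002], [0.18, 0.984, -0.0], [-0.002, 0.0, -1.0]]
force: [-10.5, -0.2, -2.6]
opening: 0.138
grasp_force: 30.0
```

```bash
python3 st.py; python3 - <<'E'
from h import *
b=np.mean([viewer.capture("scene")[0].astype(np.float32) for _ in range(3)],0)
a=np.load("pics/scene3.npy")
o=[cv2.resize(m[150:200,135:184].clip(0,255),(390,400),interpolation=cv2.INTER_CUBIC) for m in(a,b)]
cv2.imwrite("pics/fin.png",np.hstack(o).clip(0,255).astype(np.uint8)[:,:,::-1])
E
```

```text
[ 0.52533241 -0.23015758  0.03306142] jig xy of bracket mm 8.92 -54.51 yaw 169.62
t 16.25 F jig -10.29 -2.1 -2.55 [-0.03  2.12 -0.02] 0.1377111099593665 [ 1.6e-03 -1.0e-04 -1.0e+00]
```

View pics/fin.png

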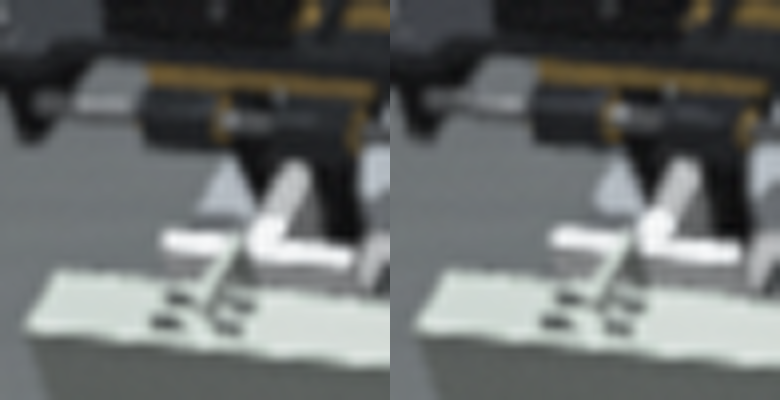

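The right tile shows the pointer tip at about (605, 305), between the two ridge pairs (rows 298 and 322). The face plate sits square on the stop, and the push has held steady at about 11 N for over 2 s.

```bash
python3 -c "
from rig import ticket; print(ticket.hand_in())"
```

```text
the job is handed in; nothing more can be done
None
```

The loose bracket is foot down, square and centred (within about 0.5 mm) in the free right bay, held against its stop at about 11 N for over two seconds; I handed the job in still holding that push, at about 16.5 s.

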